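# Isolate the bench supply and swing out its lockout hasp

### The arm

A 6-joint arm with a two-finger parallel gripper is mounted at the origin on the work surface. World frame = base frame: x ahead of the robot, y to its left, z up, the work surface at z = 0. Lengths are in mm, angles in rad, forces in N, time in s.
With the tool pointing down it reaches from about 350 to 975 mm from the base axis. Payload 4.9 kg.
Tool frame: the origin (TCP) lies on the centre line of the jaws, within the pads' length; the fingertips stand 22 mm ahead of it and the grasp point (between the pads) lies 3 mm ahead of it; z points along the fingers, x is the direction in which the jaws open and shut, and the axes are right-handed (so a half turn about z gives the same grasp; the last joint's range is limited). The gripper opens to 85 mm and grips with 20 to 120 N. Pads are 22 mm wide; open, the fingers measure 114 mm over their backs; the gripper's body (76 mm by 85 mm) begins 54 mm behind the grasp point. The pads swing forward as they close: fully open they stand 13 mm farther back than shut.
Start: joints at [-1.354, 0.053, 1.613, -0, 1.476, -0.119], TCP at [205.947, -590.074, 253.304] pointing down, gripper open.
Joint ranges: [-3.01, 3.01], [-1.01, 2.22], [0.06, 2.58], [-1.02, 4.17], [0.09, 2.62], [-3.14, 3.14]. Speed limits (rad/s): [2.57, 2.57, 3.14, 3.14, 3.14, 3.14].

### API

Orientations are given as [roll, pitch, yaw] about the fixed x, y, z axes, in that order (R = Rz(yaw) Ry(pitch) Rx(roll)).
In Python, from station import read_state, grab_frame, get_calibration, sign_off gives the robot as it stands.
- The arm moves only by the tool play_rows, never from a script. Its argument "plan" is a list of rows, each a list of 4 numbers: the shift along the world's x, y, z in cm, then the turn about the world's z in rad. In form: [[tx, ty, tz, turn], ...]. A call has exactly 8 rows; each row shifts and turns the commanded pose from where the row before left it; what a row does not reach is not made up. A row lasts 1/10 s, in which the tool goes at most 50 mm and 8.59 degrees, less where a joint would pass 70% of its speed; a pose out of reach is approached as far as the arm can. A call with a gripper value outside its range is refused whole. "claw" is the closure, from 0 (fully open) to 1 (shut), set as the call begins (left out, the last holds). The fingers move at their own pace and stop on an object; "force" is the grip in N (left out, the last holds). Time passes only in rows, so rows that do not move let the fingers close, or fill a call up. It gives the time, the measured TCP pose, the force and the opening at its end, in the units of the state.
- read_state(): the state, without advancing time (a new reading comes with each control period).
- grab_frame(name): name is "scene" or "top" or "wrist"; returns the picture (480x640x3 uint8, red, green, blue); there is no depth.
- get_calibration(name): a dict with "K" (3x3 intrinsics, pixels), "R" (3x3) and "t" (3): a world point X has camera coordinates R X + t. Camera axes: x right, y down, z forward; pixel columns grow to the right and rows downward; lengths in mm; the calibration is good to about 2 mm. A picture is of the moment at which its call begins: read the wrist's pose just before it. get_calibration takes no time and is no camera call; for the wrist camera it gives the pose at the moment of the call.
- sign_off(): hands the job in, once; it reports no verdict.
The state is a dict: "t": time; "joint_positions": joint angles; "qvel": joint speeds; "joint_torque": joint torques, N m; "eef_pos": TCP position; "tool_rot": TCP orientation; "force": force on the tool from outside, world axes, zero at the start; "moment": the same for the moment, N m; "grip_width": opening from 0.0 (shut) to 1.0 (fully open).
Only numpy, scipy, OpenCV 4.12 (cv2) and the standard library are available. Lean on these libraries where they do the work, as an engineer would, in place of code of your own. Each camera call takes 0.05 s, during which the arm holds its last target. There are 200 camera calls.

### The job

Make the repair bench safe: turn the red handle on the yellow plate anticlockwise all the way to off, then swing that isolator's lockout hasp (the steel tab with the upright red lug) fully out, so that it sticks out over the edge ready for a padlock. Leave the black-handled isolator and the orange multimeter as they are.

Things in the scene. Friction and masses are not known exactly. Their poses are not given: they have to be found in the camera images.
- isolator: Isolator to work: fixed cream/grey enclosure lying on the bench, 204 (x) x 134 (y) x 70 mm high, yellow 90 mm square plate on top (surface at 73 mm) under a red rotary handle. Origin: centre of underside, z up, x from its hasp end (-x, nearer the robot) to its handle end. Handle's vertical axis at (45, 0) mm, hasp's vertical pivot at (-80, -45) mm in this frame.
- red_grip (a point): Centre of the red handle's upright grip bar, on its turning axis, 100 mm above the bench. Bar 62 mm long (x, pointing to the end with the white pointer line), 16 mm thick (y), 34 mm tall (83 to 117 mm above the bench), on a red disc of 26 mm radius (73 to 83 mm). Turns with the handle. Marks on the plate: green is on, black is off.
- isolator_handle (a joint): Red handle's angle, rad. 0: on, pointer along the enclosure's +x (green mark). Grows anticlockwise seen from above, to a stop at 1.047 (60 degrees): off, pointer at the black mark. Starts at 0 to 0.15. Friction about 0.1 N m; stays where it is left.
- red_lug (a point): Centre of the upright round red lug on the red isolator's hasp: 14 mm diameter, 32 mm tall (78 to 110 mm above the bench; this point at 94 mm). It stands near the free end of the hasp, a flat steel tab 20 mm wide, 4 mm thick (top at 78 mm), 52 mm from the tab's vertical pivot. z up.
- isolator_hasp (a joint): Angle of the red isolator's hasp, rad. 0: folded in, the tab lying across the enclosure's top from its pivot towards the enclosure's +y. Grows anticlockwise seen from above, to a stop at 1.571 (90 degrees): fully out, pointing along the enclosure's -x and over its edge. Starts at 0 to 0.15. Friction about 0.06 N m (1.2 N at the lug); stays where it is left.
- black_tip (a point): Pointer end of the grip bar of the other isolator, 28 mm from its axis, 100 mm above the bench. It has the same size and layout as the red one, but an aluminium plate and a black handle and lug, and stands beside it on either side. Not to be moved.
- black_lug (a point): Centre of the black lug on the folded-in hasp of the black-handled isolator, 94 mm above the bench. Not to be moved.
- multimeter: Orange hand-held multimeter lying loose on its back on the right of the bench, 180 (x) x 85 (y) x 43 mm high over its dial; origin at the centre of its underside. Not to be moved.

How it is judged (in metres and radians):
On the way, in this order (a step that is already met when the one before it is completed fails the run):
1. the red handle is turned to off, with the hasp not yet swung out (value of joint isolator_handle above 0.85 rad and value of joint isolator_hasp below 1 rad), for 0.2 s.
2. the red isolator's hasp is swung out, with the handle still at off (value of joint isolator_handle above 0.85 rad and value of joint isolator_hasp above 1.3 rad), for 0.2 s.
At the end, for the whole second after the job is handed in: The red handle is at off (within about 11 degrees of its stop: joint above 0.85 rad), its hasp is out (within about 15 degrees of its stop: joint above 1.3 rad), and both are at rest (all of step 2 and velocity of joint isolator_handle between -0.1 and 0.1 rad/s and velocity of joint isolator_hasp between -0.1 and 0.1 rad/s); the robot touches nothing.
It fails at once if the black-handled isolator's handle or hasp is moved (over 10 mm at its tip or lug) (distance of any of black_tip, black_lug from where it was at the start of the episode above 0.01 m).
It fails at once if the multimeter is pushed more than 20 mm (distance of multimeter from where it was at the start of the episode above 0.02 m).
It also fails if it takes over 48 s, if anything falls off the work surface, if the arm or the gripper's body presses on something with over 40 N, if the wrist force passes 120 N, or if a joint passes its speed limit or range.

## Working session

There is one attempt and no reset: what is moved stays moved. The work goes in short steps, Python scripts to look and compute and a tool call to move; the robot and the scene stay as the last step left them, time stands still between calls to the robot, and variables do not carry over. Pictures are saved under pics/ and viewed, about 8 in all and at most 12, crops included, and the job is handed in when it is done.

Besides the shell and the picture viewer there is one more tool, called after ">>>" as name(argument=value, ...) on one line, values as JSON. play_rows: Moves the arm, as the interface text tells. Its arguments: {"type":"object","properties":{"plan":{"type":"array","items":{"type":"array","items":{"type":"number"}}},"claw":{"type":"number"},"force":{"type":"number"}},"required":["plan"]}

```bash
mkdir -p pics
python3 - <<'E'
from station import *
import cv2
s=read_state();print({k:s[k] for k in('t','eef_pos','tool_rot','grip_width')})
for n in('top','scene'):
    cv2.imwrite(f'pics/{n}0.png',grab_frame(n)[:,:,::-1]);c=get_calibration(n);print(n,c)
E
```

```text
{'t': 0.0, 'eef_pos': array([ 205.83714422, -589.51950028,  252.08491152]), 'tool_rot': array([-3.14135724e+00,  2.01335279e-03, -1.23497013e+00]), 'grip_width': 0.9977334021435709}
top {'K': array([[465.40394017,   0.        , 323.04722007],
       [  0.        , 465.40394017, 241.23214053],
       [  0.        ,   0.        ,   1.        ]]), 'R': array([[-0.01854425, -0.99981489, -0.0051289 ],
       [-0.9837529 ,  0.01916203, -0.17850225],
       [ 0.17856749,  0.00173538, -0.98392614]]), 't': array([-136.89940208,  577.2435647 ,  984.6442603 ])}
scene {'K': array([[554.54968814,   0.        , 315.66364154],
       [  0.        , 554.54968814, 234.76145146],
       [  0.        ,   0.        ,   1.        ]]), 'R': array([[ 0.31702081,  0.94840504,  0.0050677 ],
       [ 0.75904374, -0.25051261, -0.60091267],
       [-0.56863908,  0.19434843, -0.79929862]]), 't': array([ -66.84899381, -390.86050017, 1456.3591057 ])}
```

View pics/top0.png

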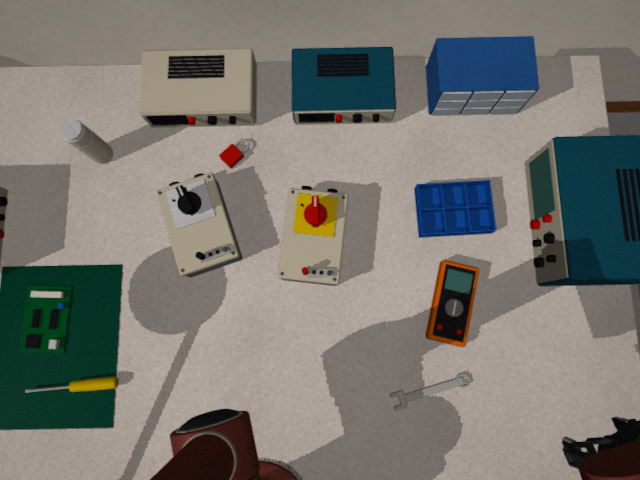

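View pics/scene0.png

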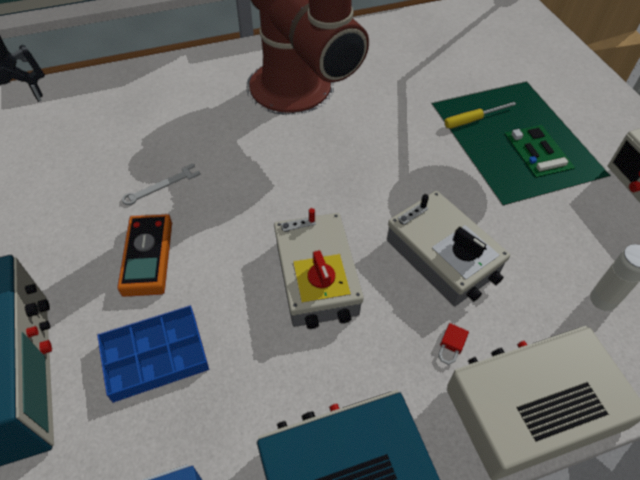

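The yellow plate is at about (316,213) with its red lug at (305,270) in the top view. In the scene view the lug is at about (312,214) and the handle at (321,268). The black isolator is on the +y side and the multimeter at −y. Next I measure by colour masks.

```bash
cat > h.py <<'E'
import cv2, numpy as np
from station import *
def ray(n,u):
    c=get_calibration(n);R,t,K=map(np.array,(c['R'],c['t'],c['K']))
    d=R.T@np.linalg.solve(K,[u[0],u[1],1.]);return -R.T@t,d
def onz(n,u,z):
    o,d=ray(n,u);return o+d*(z-o[2])/d[2]
def two(a,ua,b,ub):
    o,d=ray(a,ua);p,e=ray(b,ub);s=np.linalg.lstsq(np.c_[d,-e],p-o,rcond=None)[0]
    A,B=o+d*s[0],p+e*s[1];return (A+B)/2,np.linalg.norm(A-B)
def masks(im):
    h=cv2.cvtColor(im,cv2.COLOR_RGB2HSV);H,S,V=cv2.split(h)
    red=(((H<6)|(H>174))&(S>170)&(V>70)).astype(np.uint8)
    yel=((H>20)&(H<35)&(S>150)&(V>80)).astype(np.uint8)
    return red,yel
def blobs(m,box,amin=15):
    x0,y0,x1,y1=box;w=np.zeros_like(m);w[y0:y1,x0:x1]=m[y0:y1,x0:x1]
    n,l,s,c=cv2.connectedComponentsWithStats(w);return [(s[i,4],s[i,:4],c[i],l==i) for i in range(1,n) if s[i,4]>amin]
E
python3 - <<'E'
from h import *
B={'top':(270,170,360,295),'scene':(265,200,365,325)};L={}
for n in B:
    im=cv2.imread(f'pics/{n}0.png')[:,:,::-1].copy();r,y=masks(im)
    for a,bb,c,m in blobs(r,B[n]):
        print(n,'red',a,bb,c.round(1))
        if a<150:L[n]=c
    w=np.zeros_like(y);x0,y0,x1,y1=B[n];w[y0:y1,x0:x1]=(y|r)[y0:y1,x0:x1]
    bl=max(blobs(y,B[n]),key=lambda b:b[0])
    q=cv2.boxPoints(cv2.minAreaRect(np.argwhere(bl[3])[:,::-1].astype(np.float32)))
    P=np.array([onz(n,p,73) for p in q])[:,:2];print('plate',P.round(1).tolist(),'c',P.mean(0).round(1))
    e=np.roll(P,-1,0)-P;print('sides',np.linalg.norm(e,axis=1).round(1),'ang',np.degrees(np.arctan2(e[:,1],e[:,0])).round(1))
print('lug',two('top',L['top'],'scene',L['scene']), [onz(n,L[n],94).round(1) for n in L])
ims=[cv2.resize(cv2.imread(f'pics/{n}0.png')[b[1]:b[3],b[0]:b[2]],(400,555),interpolation=cv2.INTER_CUBIC) for n,b in B.items()]
cv2.imwrite('pics/crop.png',np.hstack(ims))
E
```

```text
top red 390 [305 197  22  29] [315.2 213.4]
top red 30 [302 268   6   6] [304.6 270.4]
plate [[592.0, -82.2], [680.9, -92.1], [669.3, -181.8], [580.8, -170.6]] c [ 630.8 -131.7]
sides [89.4 90.5 89.2 89.1] ang [ -6.3 -97.4 172.8  82.8]
scene red 49 [310 209   4  13] [311.5 214.9]
scene red 480 [309 251  25  37] [320.2 272.1]
plate [[582.3, -168.4], [593.6, -74.6], [680.6, -93.7], [668.9, -182.5]] c [ 631.3 -129.8]
sides [94.4 89.1 89.6 87.8] ang [ 83.1 -12.4 -97.5 170.7]
lug (array([ 504.94120069, -107.69090038,   96.14180183]), np.float64(0.6353070949049657)) [array([ 505.1, -107.9,   94. ]), array([ 503.3, -106.8,   94. ])]
```

View pics/crop.png

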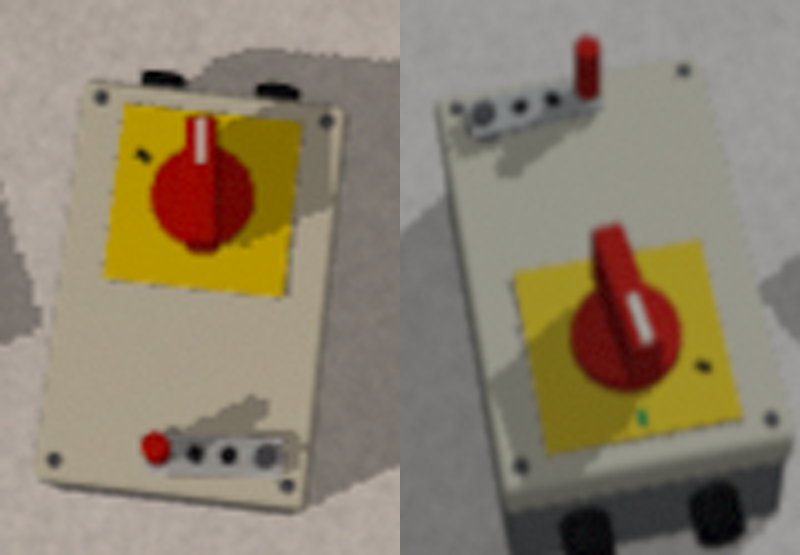

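Plate side (90 mm), lug height (96 vs 94 mm) and lug–pivot distance (52.8 vs 52 mm) all agree with what was given. The enclosure yaw is about −7°, the handle axis is at about (631,−131), the bar points at about −1.5° in world, and the hasp pivot is at about (501,−160). I move above the handle.

>>> play_rows(plan=[[2.6,2.8,0,-0.02],[2.6,2.9,0,-0.02],[2.7,2.9,0,-0.02],[2.7,2.9,0,-0.02],[2.7,2.9,0,-0.02],[2.7,2.9,0,-0.02],[2.7,2.9,0,-0.02],[2.7,2.9,0,-0.03]], claw=0, force=40)

```text
t: 0.9
eef_pos: [420.6, -357.5, 252.8]
tool_rot: [3.141, 0.001, -1.406]
force: [-0.1, -0.4, 0.7]
grip_width: 1.001
```

>>> play_rows(plan=[[2.7,2.9,0,-0.02],[2.7,2.9,0,-0.02],[2.7,2.9,0,-0.02],[2.7,2.9,0,-0.02],[2.7,2.9,0,-0.03],[2.7,2.9,0,-0.03],[2.7,2.9,0,-0.03],[2.2,2.3,0,-0.03]])

```text
t: 1.7
eef_pos: [631.8, -131.1, 252.6]
tool_rot: [3.141, 0.0, -1.605]
force: [-0.3, 0.6, 0.2]
grip_width: 1.003
```

>>> play_rows(plan=[[0,0,-3,0],[0,0,-3,0],[0,0,-3,0],[0,0,-2.5,0],[0,0,-1.5,0],[0,0,-1.2,0],[0,0,0,0],[0,0,0,0]])

```text
t: 2.5
eef_pos: [631.5, -133.3, 112.2]
tool_rot: [-3.14, -0.0, -1.605]
force: [0.0, 0.5, 0.4]
grip_width: 0.999
```

>>> play_rows(plan=[[0,0,0,0],[0,0,0,0],[0,0,0,0],[0,0,0,0],[0,0,0,0],[0,0,0,0],[0,0,0,0],[0,0,0,0]], claw=1)

```text
t: 3.3
eef_pos: [631.4, -131.3, 112.0]
tool_rot: [-3.141, 0.003, -1.605]
force: [-0.9, 6.9, 3.2]
grip_width: 0.178
```

Opening is 15 mm, which matches the 16 mm bar. I turn it anticlockwise.

>>> play_rows(plan=[[0,0,0,0.1],[0,0,0,0.12],[0,0,0,0.12],[0,0,0,0.12],[0,0,0,0.12],[0,0,0,0.12],[0,0,0,0.12],[0,0,0,0.1]])

```text
t: 4.1
eef_pos: [631.6, -131.7, 112.0]
tool_rot: [-3.139, 0.0, -0.681]
force: [0.4, 3.8, 2.2]
grip_width: 0.181
```

Run:
```python
from station import *
s=read_state();print(s['t'],s['tool_rot'],s['force'],s['moment'],s['grip_width'])
```

```text
4.1 [-3.13865212e+00  3.19829850e-04 -6.80583814e-01] [0.4205032  3.804802   2.17133826] [ 0.63212818 -0.21722499 -0.14416057] 0.1814540032140935
```

>>> play_rows(plan=[[0,0,0,0.02],[0,0,0,0.02],[0,0,0,0.02],[0,0,0,0],[0,0,0,0],[0,0,0,0],[0,0,0,0],[0,0,0,0]])

```text
t: 4.9
eef_pos: [631.6, -131.7, 112.0]
tool_rot: [-3.138, 0.001, -0.629]
force: [0.8, 5.5, 2.3]
grip_width: 0.178
```

Run:
```python
from station import *
s=read_state();print(s['t'],s['tool_rot'],s['force'],s['moment'],s['grip_width'])
```

```text
4.9 [-3.13774831e+00  5.15608450e-04 -6.29482556e-01] [0.81810556 5.51224675 2.33483291] [ 0.84660255 -0.14033787 -1.0454437 ] 0.17774990770596164
```

The moment has risen to −1.05 N m, so the handle is against its stop. I release, lift, and go over to the lug.

>>> play_rows(plan=[[0,0,0,-0.04],[0,0,0,0],[0,0,0,0],[0,0,0,0],[0,0,2,0],[0,0,3,0],[0,0,3,0],[0,0,2,0]], claw=0)

```text
t: 5.7
eef_pos: [631.6, -133.4, 214.0]
tool_rot: [-3.141, -0.003, -0.665]
force: [-0.4, 0.0, -0.3]
grip_width: 0.998
```

>>> play_rows(plan=[[-1.6,0.3,0,0.1],[-2,0.4,0,0.1],[-2,0.4,0,0.1],[-2,0.4,0,0.1],[-2,0.4,0,0.1],[-2,0.4,0,0.1],[-1.1,0.1,0,0],[0,0,0,0]])

```text
t: 6.5
eef_pos: [503.2, -109.1, 211.4]
tool_rot: [3.141, -0.0, -0.067]
force: [1.0, -0.1, 1.0]
grip_width: 1.002
```

Run:
```python
from h import *
s=read_state();print(s['t'],s['tool_rot'],s['eef_pos'],s['force'])
ims=[grab_frame(n) for n in('scene','wrist')]
for n,im in zip(('scene','wrist'),ims):
    for b in blobs(masks(im)[0],(200,150,420,330) if n=='scene' else (0,0,640,480)):
        print(n,b[0],b[1],b[2].round(1),onz(n,b[2],94).round(1))
cv2.imwrite('pics/a.png',np.hstack([cv2.resize(i,(400,300)) for i in ims])[:,:,::-1])
```

```text
6.5 [ 3.14134983e+00 -3.97028112e-04 -6.73033954e-02] [ 503.23713002 -109.05668864  211.38184886] [ 1.04425402 -0.06912462  1.00445244]
scene 49 [310 209   4  13] [311.5 214.9] [ 503.3 -106.8   94. ]
scene 628 [306 258  32  29] [319.7 272.9] [ 634.9 -134.6   94. ]
wrist 5076 [460 225  97  89] [499.4 262.3] [ 630.  -129.6   94. ]
wrist 338 [317 233  18  28] [324.7 247.8] [ 505.3 -110.2   94. ]
```

View pics/a.png

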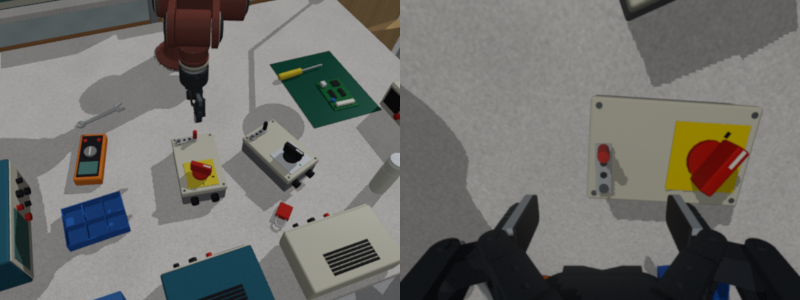

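The handle now points at the black mark, and the lug at about (505,−108) is under the open jaws. I descend and close.

>>> play_rows(plan=[[0.1,0,-3,0],[0,0,-3,0],[0,0,-2,0],[0,0,-1.5,0],[0,0,-1,0],[0,0,0,0],[0,0,0,0],[0,0,0,0]])

```text
t: 7.4
eef_pos: [506.0, -109.4, 107.7]
tool_rot: [3.141, -0.002, -0.065]
force: [0.8, -0.7, 0.4]
grip_width: 1.003
```

>>> play_rows(plan=[[0,0,0,0],[0,0,0,0],[0,0,0,0],[0,0,0,0],[0,0,0,0],[0,0,0,0],[0,0,0,0],[0,0,0,0]], claw=1, force=30)

```text
t: 8.2
eef_pos: [505.0, -109.1, 106.4]
tool_rot: [-3.142, -0.0, -0.065]
force: [-0.8, 0.3, 2.0]
grip_width: 0.149
```

Opening is 12.7 mm, so the lug is held. I swing it along a 52 mm arc about the pivot.

>>> play_rows(plan=[[-0.5,0.01,0,0.095],[-0.49,-0.04,0,0.095],[-0.49,-0.08,0,0.095],[-0.48,-0.13,0,0.095],[-0.46,-0.17,0,0.095],[-0.44,-0.22,0,0.095],[-0.42,-0.26,0,0.095],[-0.4,-0.3,0,0.095]])

```text
t: 9.0
eef_pos: [469.1, -121.3, 106.5]
tool_rot: [3.139, -0.002, 0.699]
force: [5.7, -0.8, -2.5]
grip_width: 0.149
```

>>> play_rows(plan=[[-0.37,-0.33,0,0.095],[-0.33,-0.37,0,0.095],[-0.3,-0.4,0,0.095],[-0.26,-0.42,0,0.095],[-0.22,-0.45,0,0.095],[-0.17,-0.46,0,0.095],[-0.13,-0.48,0,0.095],[-0.08,-0.49,0,0.095]])

```text
t: 9.8
eef_pos: [452.0, -153.3, 106.4]
tool_rot: [3.134, -0.006, 1.457]
force: [14.1, 18.6, -2.4]
grip_width: 0.149
```

>>> play_rows(plan=[[0,-0.1,0,0],[0,-0.1,0,0],[0,0,0,0],[0,0,0,0],[0,0,0,0],[0,0,0,0],[0,0,0,0],[0,0,0,0]])

```text
t: 10.6
eef_pos: [452.0, -153.3, 106.4]
tool_rot: [3.136, -0.01, 1.454]
force: [10.2, 14.5, -1.0]
grip_width: 0.149
```

It is pressing against its stop (+14.5 N in y). I release, lift clear and check.

>>> play_rows(plan=[[0,0.1,0,0],[0,0.1,0,0],[0,0,0,0],[0,0,0,0],[0,0,0,0],[0,0,2,0],[0,0,3,0],[0,0,3,0]], claw=0)

```text
t: 11.4
eef_pos: [449.0, -155.0, 186.6]
tool_rot: [-3.14, -0.0, 1.455]
force: [0.1, -0.9, 0.2]
grip_width: 1.0
```

>>> play_rows(plan=[[0,0,4,0],[0,-2,4,0],[0,-3,2,0],[0,-3,0,0],[0,-3,0,0],[0,0,0,0],[0,0,0,0],[0,0,0,0]])

```text
t: 12.2
eef_pos: [449.4, -264.3, 286.0]
tool_rot: [-3.141, -0.001, 1.455]
force: [-0.2, 0.8, 0.1]
grip_width: 0.997
```

Run:
```python
from h import *
s=read_state();print(s['t'],s['eef_pos'],s['force'],abs(s['qvel']).max())
ims=[grab_frame(n) for n in('scene','top')]
for n,im in zip(('scene','top'),ims):
    for b in blobs(masks(im)[0],(200,150,420,330) if n=='scene' else (270,170,360,320)):
        P=onz(n,b[2],94);v=P[:2]-[501.4,-160.4]
        print(n,b[0],b[2].round(1),P.round(1),'r,ang',np.hypot(*v).round(1),np.degrees(np.arctan2(v[1],v[0])).round(1)-83)
cv2.imwrite('pics/b.png',np.hstack([cv2.resize(ims[0][140:320,200:400],(400,360)),cv2.resize(ims[1][150:330,240:440],(400,360))])[:,:,::-1])
```

```text
12.2 [ 449.44453878 -264.34926983  285.99807995] [-0.22519829  0.84411853  0.1232496 ] 0.009964771985035186
scene 51 [281.2 200. ] [ 448.7 -151.9   94. ] r,ang 53.4 87.80000000000001
scene 624 [319.7 272.8] [ 634.8 -134.5   94. ] r,ang 135.9 -72.0
top 407 [315.1 213.5] [ 628.1 -131.9   94. ] r,ang 129.8 -70.3
top 27 [326.6 296. ] [ 450.5 -153.2   94. ] r,ang 51.4 89.0
```

View pics/b.png

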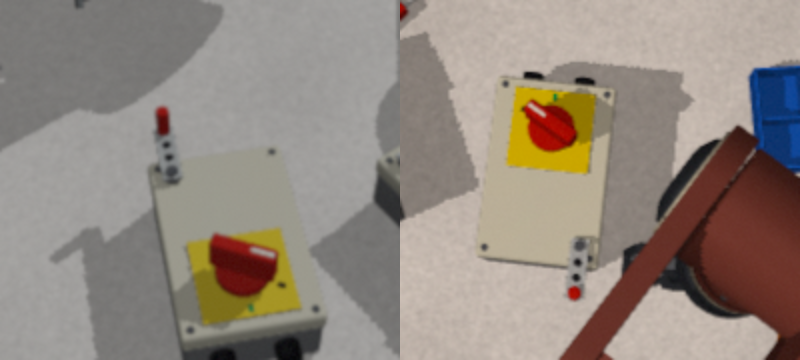

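The hasp is out at about 88–89° (lug at top-view pixel (327,296)), and the handle points at the black mark. The arm is clear and at rest, so I hand the job in.

```bash
python3 -c "from station import *;print(sign_off())"
```

```text
the job is handed in; nothing more can be done
None
```

The red handle is turned anticlockwise to off and its lockout hasp is swung fully out. I handed the job in at about 12.3 s of the 48 s allowed; the sign-off gives no verdict.

- **Handle:** I gripped the bar and turned it until the moment rose to about −1 N m at the stop. The last pictures show its pointer towards the black off mark.
- **Hasp:** I gripped the lug and swung it along its arc until it pressed against the stop with about 15 N. After release, the lug measured 87.8° in the scene view and 89.0° in the top view. Its distance from the pivot measured 53.4 mm and 51.4 mm, against 52 mm given.
- **Robot:** The open gripper is well clear at about 286 mm height, at rest, with under 1 N on the tool.
- **Black isolator and multimeter:** The arm never came near them at working height. I did not measure their positions again at the end.

No check failed. The two cameras differed by about 2 mm and 1°, which is within the calibration error.

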